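# Unlock the ring case and hold the lock open

## Task

Take the red-headed key from the key rack, put it into the lock on the wooden rail of the glass-topped ring case and work it down past the sticky pins until it is fully home, before turning it. Then turn the lock clockwise (seen from above) a full quarter turn against its return spring, and finish still gripping the key and holding it fully home and turned, so that the bolt stays drawn back. Leave the blue and black keys in the rack and do not disturb the other things on the counter.

Things in the scene. Friction and masses are not known exactly. Their poses are not given: they have to be found in the camera images.
- red_key: The key to use: brass with red head, 75 mm long, about 45 g, standing blade-down in a rack slot. Origin: centre of the underside of its round collar (20 mm across, 6 mm high), which rests on the rack. z up along the key, x through its thickness, y along the width of bow and blade. The key is the same turned half round.
- red_bow (a point): Centre of the red bow (grip), 27 mm above the key's origin; axes as the key's. Bow: flat block 8 (x) x 30 (y) x 34 mm high, 10 to 44 mm above the key's origin; grip it across its 8 mm thickness. Below it a neck 14 mm wide, then the collar.
- red_tip (a point): Lower end of the red key's blade, 31 mm below the key's origin. Blade: 5 (x) x 14 (y) mm in section, its last 7 mm a V-point tapering in y.
- blue_key: Blue-headed key, otherwise like the red one. Must stay in the rack.
- black_key: Black-headed key, otherwise like the red one. Must stay in the rack.
- key_rack: Fixed light-wood block 60 (x) x 170 (y) x 45 mm high, origin under its centre. Three slots 7 (x) x 16 (y) mm, 36 mm deep, at y = -50, 0 and +50 mm; which key stands in which slot varies. The keys' bows stand in line along y.
- ring_case: Fixed wooden ring case with glass top. Origin on the table, under the lock's axis. A front rail 70 (x, centred on the origin) x 260 (y) mm, 82 mm high, carries the lock in its middle; behind it (+x, to 175 mm) is the glass top, 66 mm high.
- lock_mouth (a point): Centre of the brass lock plug's face, 86 mm above the table, 4 mm proud of the rail; axes as the case's. The keyway is an upright slot, at rest 7 mm in the case's x and 16 mm in its y, with a 2 mm chamfer: the key enters with its y along the case's y, either way round. Fully home, the collar rests on the plug and the key's origin is at this point.
- keyway_floor (a point): Bottom of the keyway, 35 mm below the plug's face. Two sticky pins stick out up to 3 mm into it from its narrow ends, 11 mm (+y end) and 19 mm (-y end) below the face. A straight push of about 10 to 15 N slides each aside; rocking the key 1 to 2 mm to and fro along its y while pressing helps. Pushed-back pins stay back.
- lock (a joint): Turn of the lock plug, rad: 0 at rest (locked), grows clockwise seen from above, stop at 1.65. A quarter turn is 1.57. A spring turns it back (about 0.015 N m at rest, 0.1 N m at a quarter turn). The key has about 0.15 rad of play, so the plug lags the key by that much. It springs back if the key is let go.
- bolt (a joint): Steel tongue that locks the glass top, behind the lock: m drawn back, 0 locked, about 0.013 at a quarter turn; driven by the lock.
- flat_file: Flat file with wooden handle, 170 mm long, lying on the counter. Bystander.
- stone_dish: Small blue bowl, 90 mm across, 28 mm high. Bystander.
- polish_jar: Amber jar with black lid, 54 mm across, 60 mm high. Bystander.
- loupe: Black loupe, 30 mm across, 22 mm high. Bystander.
- ring_cone: Wooden ring cone, foot 60 mm across, 82 mm high. Bystander.
- ring_box: Red ring box, 55 x 55 x 40 mm. Bystander.

How it is judged:
By the outcome, as a careful person would: the job done as asked, in the order asked, and still so for the second after the job is handed in, while the arm keeps its last pose, push and grip.
It also fails if it takes over 48 s, if anything falls off the work surface, if the arm or the gripper's body presses on something with over 40 N, if the wrist force passes 120 N, or if a joint passes its speed limit or range.

## Robot

A 6-joint arm with a two-finger parallel gripper is mounted at the origin on the work surface. World frame = base frame: x ahead of the robot, y to its left, z up, the work surface at z = 0. Lengths are in m, angles in rad, forces in N, time in s.
With the tool pointing down it reaches from about 0.3 to 0.775 m from the base axis. Payload 14.6 kg.
Tool frame: the origin (TCP) lies at the very end of the fingers, on their centre line; the grasp point (between the pads) lies 19 mm behind it; y points along the fingers, x is the direction in which the jaws open and shut, and the axes are right-handed (so a half turn about y gives the same grasp; the last joint's range is limited). The gripper opens to 94 mm and grips with 3 to 60 N. Pads are 16 mm wide; open, the fingers measure 119 mm over their backs; the gripper's body (75 mm by 177 mm) begins 78 mm behind the grasp point.
Start: joints at [1.224, 0.3, 1.521, -0, 1.321, -0.067], TCP at [0.152, 0.529, 0.205] pointing down, gripper open.
Joint ranges: [-3.03, 3.03], [-0.79, 2.21], [0.23, 2.52], [-1.04, 4.18], [0, 3.07], [-2.55, 2.55]. Speed limits (rad/s): [2.22, 2.22, 2.57, 3.14, 3.14, 3.14].

## Interface

Orientations are given as [roll, pitch, yaw] about the fixed x, y, z axes, in that order (R = Rz(yaw) Ry(pitch) Rx(roll)).
In Python, from station import get_obs, cams, hand_in gives the robot as it stands. The module is installed in compiled form; this text tells all that it offers.
- The arm moves only by the tool step_arm, never from a script. Its argument "plan" is a list of rows, each an object with "grip": the closure, from -1 (fully open) to 1 (shut), so that 0 is half open; "slide": the shift along the tool's x, y, z in m, a list of three; "spin": the turn about the tool's y in degrees. A call has 1 to 20 rows; each row shifts and turns the commanded pose from where the row before left it, along the tool's axes as they then stand; what a row does not reach is not made up. A row lasts 1/12 s, in which the tool goes at most 41.7 mm and 7.16 degrees, less where a joint would pass 70% of its speed; a pose out of reach is approached as far as the arm can. A call is refused whole if a number of a shift passes 0.0417 or a number of a turn 7.16, either way. A call with a gripper value outside its range is refused whole. The fingers move at their own pace and stop on an object; "force" is the grip in N (left out, the last holds). Time passes only in rows, so rows that do not move let the fingers close. It gives the time, the measured TCP pose, the force and the opening at its end, in the units of the state.
- get_obs(): the state, without advancing time (a new reading comes with each control period).
- cams.camera(name): name is "scene" or "top" or "wrist"; returns the picture (384x512x3 uint8, blue, green, red); there is no depth.
- cams.calibration(name): a dict with "K" (3x3 intrinsics, pixels), "T" (4x4, takes a point from camera to world coordinates). Camera axes: x right, y up, looking along -z (the intrinsics and any distortion apply to the point x, -y, -z); pixel columns grow to the right and rows downward; lengths in m; the calibration is good to about 2 mm. The wrist camera is an equidistant fisheye: a pixel r from the principal point sees the ray r / f radians off the axis. A picture is of the moment at which its call begins: read the wrist's pose just before it. calibration takes no time and is no camera call; for the wrist camera it gives the pose at the moment of the call.
- hand_in(): hands the job in, once; it reports no verdict.
The state is a dict: "time_s": time; "qpos": joint angles; "joint_vel": joint speeds; "tau": joint torques, N m; "ee_pos": TCP position; "eef_rot": TCP orientation; "force": force on the tool from outside, world axes, zero at the start; "moment": the same for the moment, N m; "grip_width": finger opening in m.
Only numpy, scipy, OpenCV 4.12 (cv2) and the standard library are available. Lean on these libraries where they do the work, as an engineer would, in place of code of your own. Each camera call takes 0.05 s, during which the arm holds its last target.

## Working session

There is one attempt and no reset: what is moved stays moved. The work goes in short steps, Python scripts to look and compute and a tool call to move; the robot and the scene stay as the last step left them, time stands still between calls to the robot, and variables do not carry over. Pictures are saved under pics/ and viewed, and the job is handed in when it is done.

Besides the shell and the picture viewer there is one more tool, called after "Emit:" as a command line: name --argument value ..., lists and objects as JSON in quotes. step_arm: Moves the arm, as the interface text tells. Its arguments: {"type":"object","properties":{"plan":{"type":"array","items":{"type":"object","properties":{"grip":{"type":"number"},"slide":{"type":"array","items":{"type":"number"}},"spin":{"type":"number"}}}},"force":{"type":"number"}},"required":["plan"]}

```bash
mkdir -p pics; python3 - <<'E'
from station import get_obs,cams
import cv2,numpy as np
o=get_obs()
for k,v in o.items(): print(k,np.round(v,4))
for n in("scene","top","wrist"):
    c=cams.calibration(n); print(n,np.round(c["K"],1).tolist(),np.round(c["T"],3).tolist(),[k for k in c])
    cv2.imwrite(f"pics/{n}0.png",cams.camera(n))
E
```

```text
time_s 0.0
qpos [ 1.2244  0.3005  1.5216  0.      1.3207 -0.0666]
joint_vel [ 0.0009  0.0009 -0.0012  0.0015 -0.0001  0.0007]
tau [ 1.00000e-03 -5.31808e+01 -3.52736e+01  7.09000e-02  2.44000e-02
 -1.00000e-04]
ee_pos [0.1518 0.5283 0.2049]
eef_rot [-1.5707e+00  1.2000e-03  1.2910e+00]
force [-0.7079 -1.047  -0.592 ]
moment [ 0.0031 -0.0214  0.0613]
grip_width 0.0943
scene [[460.9, 0.0, 255.0], [0.0, 460.9, 195.7], [0.0, 0.0, 1.0]] [[0.717, -0.365, 0.594, 1.443], [0.697, 0.388, -0.603, -0.858], [-0.01, 0.846, 0.533, 0.836], [0.0, 0.0, 0.0, 1.0]] ['K', 'T']
top [[396.3, 0.0, 252.7], [0.0, 396.3, 187.3], [0.0, 0.0, 1.0]] [[-0.015, 0.976, -0.215, 0.271], [-1.0, -0.016, -0.001, -0.004], [-0.004, 0.215, 0.977, 1.457], [0.0, 0.0, 0.0, 1.0]] ['K', 'T']
wrist [[297.3, 0.0, 258.6], [0.0, 297.3, 195.6], [0.0, 0.0, 1.0]] [[0.275, -0.924, -0.266, 0.074], [0.961, 0.264, 0.077, 0.55], [-0.001, -0.277, 0.961, 0.384], [0.0, 0.0, 0.0, 1.0]] ['K', 'T']
```

View pics/scene0.png

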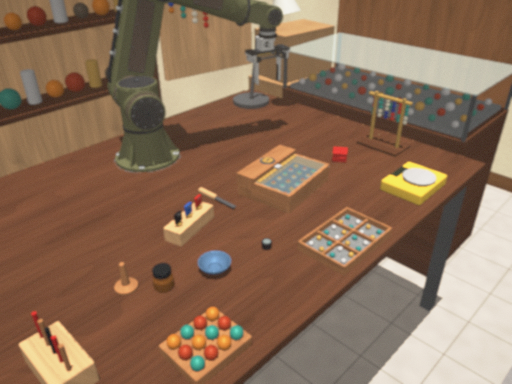

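View pics/top0.png

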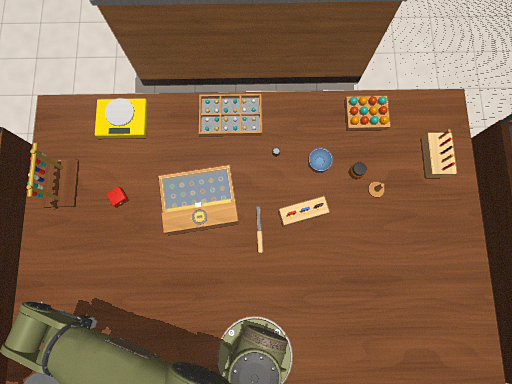

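View pics/wrist0.png

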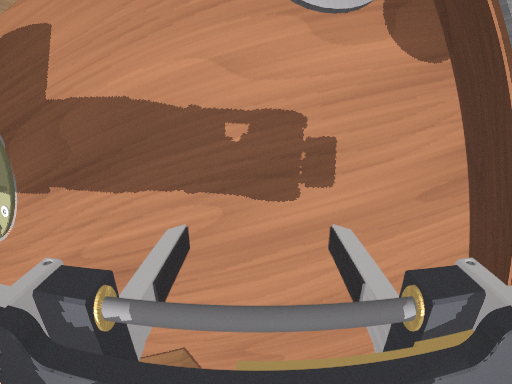

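The top view shows the rack at about (304,210) with the red key at its left end (291,213), and the lock at about (200,216). The scene view shows the red bow at (197,202) and the lock at (267,160). Next I'll measure these points.

```bash
cat > h.py <<'E'
from station import get_obs,cams
import cv2,numpy as np
def ray(n,u,v,cal=None):
    c=cal or cams.calibration(n);K=c["K"];T=np.array(c["T"])
    x=(u-K[0][2])/K[0][0];y=(v-K[1][2])/K[1][1]
    if n=="wrist":
        r=np.hypot(x,y);s=np.sin(r)/r if r>1e-9 else 1
        d=np.array([x*s,-y*s,-np.cos(r)])
    else: d=np.array([x,-y,-1.])
    d=T[:3,:3]@d
    return T[:3,3],d/np.linalg.norm(d)
def plane(n,u,v,z,cal=None):
    o,d=ray(n,u,v,cal); return o+d*(z-o[2])/d[2]
def tri(r1,r2):
    A=[];b=[]
    for o,d in(r1,r2):
        P=np.eye(3)-np.outer(d,d);A.append(P);b.append(P@o)
    return np.linalg.solve(sum(A),sum(b))
E
python3 - <<'E'
from h import *
t=cv2.imread("pics/top0.png");s=cv2.imread("pics/scene0.png")
def blobs(im,lo,hi,box,mn=5):
    h=cv2.cvtColor(im,cv2.COLOR_BGR2HSV)
    m=cv2.inRange(h,lo,hi);mm=np.zeros_like(m);x0,y0,x1,y1=box;mm[y0:y1,x0:x1]=m[y0:y1,x0:x1]
    n,l,st,ce=cv2.connectedComponentsWithStats(mm)
    for i in range(1,n):
        if st[i,4]>=mn: print(st[i],np.round(ce[i],1))
    return mm
print("red top");blobs(t,(0,150,90),(8,255,255),(270,195,335,225))
print("blue top");blobs(t,(100,100,60),(130,255,255),(270,195,335,225))
print("dark top");blobs(t,(0,0,0),(180,255,50),(270,195,335,225))
print("wood top")
m=blobs(t,(10,30,150),(30,255,255),(270,190,335,230),30)
c=max(cv2.findContours(m,0,2)[0],key=cv2.contourArea);print(cv2.minAreaRect(c))
cc=cv2.boxPoints(cv2.minAreaRect(c))
for p in cc: print(p,plane("top",*p,0.045).round(3))
a=cv2.resize(t[160:240,150:340],None,fx=4,fy=4,interpolation=cv2.INTER_CUBIC);cv2.imwrite("pics/topz.png",a)
a=cv2.resize(s[135:255,155:335],None,fx=4,fy=4,interpolation=cv2.INTER_CUBIC);cv2.imwrite("pics/scenez.png",a)
print("red sc");blobs(s,(0,150,90),(8,255,255),(160,190,220,245))
E
```

```text
red top
[288 211   8   4  16] [291.4 212.3]
blue top
[302 207   8   4  18] [305.2 208.6]
dark top
wood top
[279 196  51  29 762] [303.8 210.1]
((303.9765319824219, 209.9168701171875), (17.59555435180664, 48.12248229980469), 74.24882507324219)
[278.43054 207.98111] [ 0.504 -0.094  0.045]
[324.74603 194.91779] [ 0.549 -0.263  0.045]
[329.52252 211.85263] [ 0.487 -0.277  0.045]
[283.20703 224.91595] [ 0.443 -0.109  0.045]
red sc
[193 193   9  14  74] [197.4 198.9]
```

View pics/topz.png

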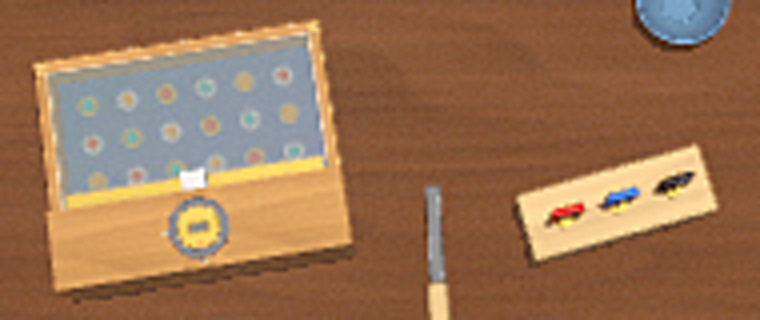

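View pics/scenez.png

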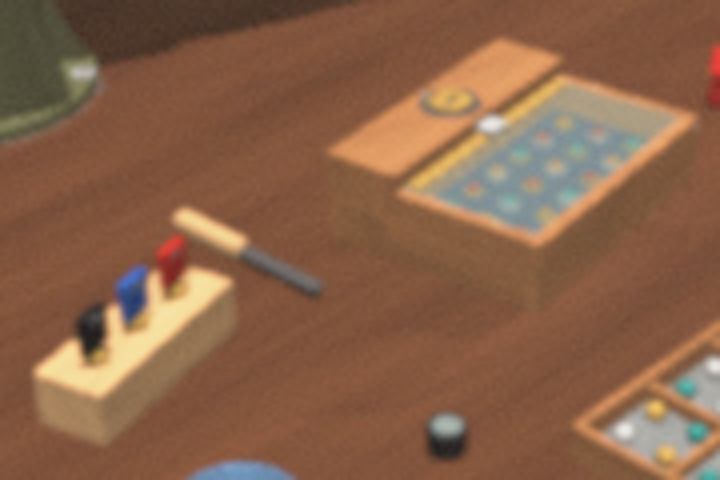

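```bash
python3 - <<'E'
from h import *
print("red",plane("top",291.4,212.3,.089),tri(ray("top",291.4,212.3),ray("scene",197.4,198.9)))
print("blue",plane("top",305.2,208.6,.089))
L=plane("top",150+198/4,160+228/4,.086);print("lock",L, tri(ray("top",199.5,217),ray("scene",155+450/4,135+101/4)))
for p in[(55,290),(352,242)]:print("front edge",plane("top",150+p[0]/4,160+p[1]/4,.08))
for p in[(37,66),(320,23)]:print("back edge",plane("top",150+p[0]/4,160+p[1]/4,.066))
E
```

```text
red [ 0.4808594 -0.1358254  0.089    ] [ 0.48308249 -0.13608192  0.07830055]
blue [ 0.49314317 -0.18444297  0.089     ]
lock [0.46980297 0.18471786 0.086     ] [0.47229406 0.18744093 0.08226873]
front edge [0.4183602  0.30903294 0.08      ]
front edge [0.45624859 0.05080409 0.08      ]
back edge [0.62270222 0.33526148 0.066     ]
back edge [0.65887484 0.07905521 0.066     ]
```

Emit:
step_arm --plan '[{"grip":-1,"slide":[-0.02,0,-0.0335],"spin":0},{"grip":-1,"slide":[-0.02,0,-0.0335],"spin":0},{"grip":-1,"slide":[-0.02,0,-0.0335],"spin":0},{"grip":-1,"slide":[-0.02,0,-0.0335],"spin":0},{"grip":-1,"slide":[-0.02,0,-0.0335],"spin":0},{"grip":-1,"slide":[-0.02,0,-0.0335],"spin":0},{"grip":-1,"slide":[-0.02,0,-0.0335],"spin":0},{"grip":-1,"slide":[-0.02,0,-0.0335],"spin":0},{"grip":-1,"slide":[-0.02,0,-0.0335],"spin":0},{"grip":-1,"slide":[-0.02,0,-0.0335],"spin":0},{"grip":-1,"slide":[-0.02,0,-0.0335],"spin":0},{"grip":-1,"slide":[-0.02,0,-0.0335],"spin":0}]'

```text
time_s: 1.15
ee_pos: [0.4729, 0.1852, 0.2054]
eef_rot: [-1.571, -0.0, 1.291]
force: [0.3, 0.4, 0.1]
grip_width: 0.0941
```

Emit:
step_arm --plan '[{"grip":-1,"slide":[0,0,0],"spin":6.6},{"grip":-1,"slide":[0,0,0],"spin":6.6},{"grip":-1,"slide":[0,0,0],"spin":6.6},{"grip":-1,"slide":[0,0,0],"spin":6.6},{"grip":-1,"slide":[0,0,0],"spin":6.6},{"grip":-1,"slide":[0,0,0],"spin":6.6},{"grip":-1,"slide":[0,0,0],"spin":6.6},{"grip":-1,"slide":[0,0,0],"spin":6.6},{"grip":-1,"slide":[0,0,0],"spin":6.6},{"grip":-1,"slide":[0,0,0],"spin":6.6},{"grip":-1,"slide":[0,0,0],"spin":0}]'

```text
time_s: 2.07
ee_pos: [0.4719, 0.1869, 0.2053]
eef_rot: [-1.571, 0.0, 0.134]
force: [-0.4, 0.6, 0.5]
grip_width: 0.0938
```

```bash
python3 - <<'E'
from h import *
import json
o=get_obs();print(o["time_s"],o["ee_pos"],o["eef_rot"],o["force"])
c=cams.calibration("wrist");im=cams.camera("wrist");cv2.imwrite("pics/w1.png",im)
json.dump({k:np.array(v).tolist() for k,v in c.items()},open("w1.json","w"))
E
```

```text
2.0667 [0.47189669 0.18690574 0.2052933 ] [-1.57083927e+00  3.29573737e-04  1.33556296e-01] [-0.36249481  0.62948069  0.46169855]
```

View pics/w1.png

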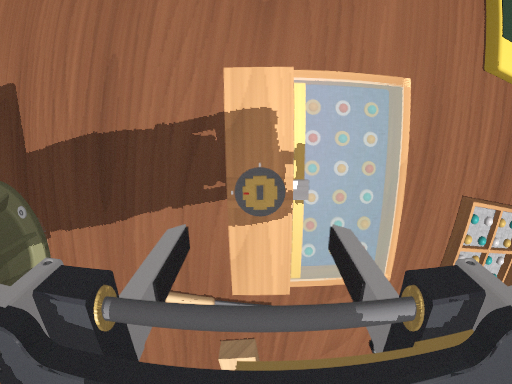

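The wrist view shows the lock plate at (260,191) with the dark slot at its centre. I'll measure the slot centre, the plate and the rail edges.

```bash
python3 - <<'E'
from h import *
import json
c=json.load(open("w1.json"));im=cv2.imread("pics/w1.png")
cv2.imwrite("pics/w1z.png",cv2.resize(im[160:222,225:295],None,fx=8,fy=8,interpolation=cv2.INTER_CUBIC))
h=cv2.cvtColor(im,cv2.COLOR_BGR2HSV)
# brass plug: yellow-ish, and dark slot inside
br=cv2.inRange(h,(15,90,80),(35,255,255));br[:165]=0;br[218:]=0;br[:,:235]=0;br[:,285:]=0
n,l,st,ce=cv2.connectedComponentsWithStats(br)
for i in range(1,n):
    if st[i,4]>20: print(st[i],ce[i])
dk=cv2.inRange(h,(0,0,0),(180,255,95));m=np.zeros_like(dk);m[178:206,250:270]=dk[178:206,250:270]
n,l,st,ce=cv2.connectedComponentsWithStats(m)
for i in range(1,n):
    if st[i,4]>5: print("slot",st[i],ce[i],plane("wrist",*ce[i],.086,c)); 
    if st[i,4]>30:
        ys,xs=np.where(l==i);P=np.array([plane("wrist",x,y,.086,c)[:2] for x,y in zip(xs,ys)])
        w,v=np.linalg.eigh(np.cov(P.T));print(np.sqrt(12*w),v[:,1],"yaw",np.arctan2(-v[0,1],v[1,1]) )
for p in[(224,68),(232,294),(293,67),(290,294)]:print(p,plane("wrist",*p,.082,c))
E
```

```text
[242 176  35  34 869] [259.80897583 192.18987342]
slot [257 186   6  14  82] [259.5        192.34146341] [0.47273356 0.18415313 0.086     ]
[0.00610634 0.01485927] [-0.13485766  0.99086498] yaw 0.1352698061129131
(224, 68) [0.42030594 0.30646407 0.082     ]
(232, 294) [0.45696739 0.05095347 0.082     ]
(293, 67) [0.48860903 0.31673584 0.082     ]
(290, 294) [0.52730085 0.06033315 0.082     ]
```

View pics/w1z.png

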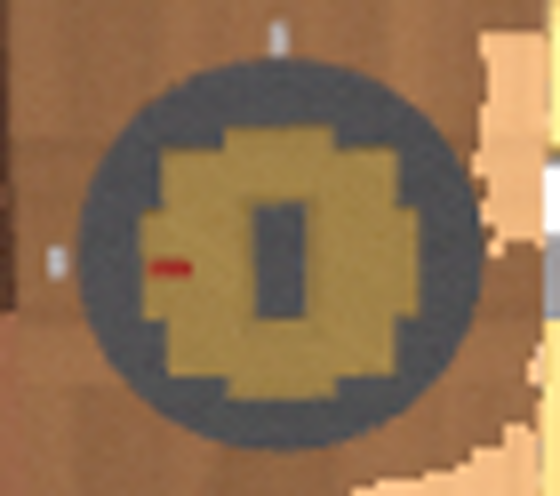

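Emit:
step_arm --plan '[{"grip":-1,"slide":[-0.004,0,-0.04],"spin":0},{"grip":-1,"slide":[-0.004,0,-0.04],"spin":0},{"grip":-1,"slide":[-0.004,0,-0.04],"spin":0},{"grip":-1,"slide":[-0.004,0,-0.04],"spin":0},{"grip":-1,"slide":[-0.004,0,-0.04],"spin":0},{"grip":-1,"slide":[-0.004,0,-0.04],"spin":0},{"grip":-1,"slide":[-0.004,0,-0.04],"spin":0},{"grip":-1,"slide":[-0.004,0,-0.04],"spin":0},{"grip":-1,"slide":[0,0.02,0],"spin":-3.6},{"grip":-1,"slide":[0,0.02,0],"spin":-3.6},{"grip":-1,"slide":[0,0,0],"spin":0}]'

```text
time_s: 3.03
ee_pos: [0.483, -0.1346, 0.1621]
eef_rot: [-1.568, 0.004, 0.271]
force: [-0.5, -0.1, -0.3]
grip_width: 0.0939
```

```bash
python3 - <<'E'
from h import *
import json
o=get_obs();print(o["time_s"],o["ee_pos"],o["eef_rot"],o["force"])
c=cams.calibration("wrist");im=cams.camera("wrist");cv2.imwrite("pics/w2.png",im)
json.dump({k:np.array(v).tolist() for k,v in c.items()},open("w2.json","w"))
E
```

```text
3.0333 [ 0.4830408  -0.13461707  0.16212727] [-1.56771922  0.00441027  0.27051272] [-0.48348245 -0.11132451 -0.31078414]
```

View pics/w2.png

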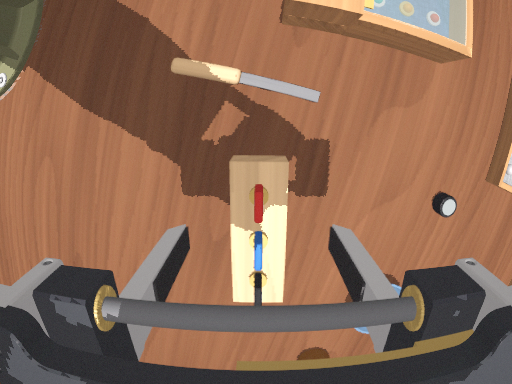

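The red bow is at about (258,203), the rack spans (231,156) to (283,302), and the blue and black keys sit below red in the picture.

```bash
python3 - <<'E'
from h import *
import json
c=json.load(open("w2.json"));im=cv2.imread("pics/w2.png")
cv2.imwrite("pics/w2z.png",cv2.resize(im[150:240,220:300],None,fx=7,fy=6.6,interpolation=cv2.INTER_NEAREST))
P=[plane("wrist",*p,.045,c) for p in[(230.5,156.5),(286,157),(234,301),(283,302)]];print(np.round(P,4))
P=np.array(P);print("cen",P.mean(0),"yaw",[np.arctan2(-(a-b)[0],(a-b)[1]) for a,b in((P[0],P[2]),(P[1],P[3]))])
h=cv2.cvtColor(im,cv2.COLOR_BGR2HSV);m=cv2.inRange(h,(0,150,60),(8,255,255))|cv2.inRange(h,(172,150,60),(180,255,255))
mm=np.zeros_like(m);mm[170:235,240:280]=m[170:235,240:280]
for r in range(178,230): 
    x=np.where(mm[r])[0]
    if len(x): print(r,x.min(),x.max(),im[r,int(x.mean())],end=' | ')
E
```

```text
[[ 0.4452 -0.1081  0.045 ]
 [ 0.4992 -0.0936  0.045 ]
 [ 0.4903 -0.2761  0.045 ]
 [ 0.548  -0.2614  0.045 ]]
cen [ 0.4956394  -0.18482298  0.045     ] yaw [np.float64(0.26255084094018716), np.float64(0.2829738662448973)]
184 256 260 [ 53  67 157] | 185 256 261 [ 37  42 153] | 186 255 262 [ 42  44 154] | 187 255 262 [ 39  39 152] | 188 255 262 [ 40  47 154] | 189 255 262 [ 40  42 155] | 190 255 262 [ 34  41 153] | 191 255 262 [ 40  40 153] | 192 255 262 [ 45  48 177] | 193 254 262 [ 47  52 181] | 194 255 262 [ 50  50 184] | 195 254 262 [ 48  49 184] | 196 255 262 [ 48  51 185] | 197 255 262 [ 49  52 185] | 198 255 262 [ 54  55 186] | 199 254 262 [ 47  48 183] | 200 255 262 [ 51  50 184] | 201 255 262 [ 42  45 183] | 202 255 262 [ 47  48 183] | 203 255 262 [ 50  50 184] | 204 255 262 [ 47  54 185] | 205 255 262 [ 50  53 185] | 206 254 262 [ 44  46 182] | 207 254 262 [ 49  50 184] | 208 254 262 [ 48  50 184] | 209 254 262 [ 49  51 185] | 210 254 262 [ 43  47 183] | 211 254 262 [ 49  50 185] | 212 254 262 [ 53  57 186] | 213 254 262 [ 53  56 186] | 214 254 262 [ 48  52 185] | 215 254 262 [ 49  52 185] | 216 254 261 [ 48  51 184] | 217 254 261 [ 48  54 185] | 218 254 261 [ 44  48 183] | 219 254 261 [ 44  47 182] | 220 254 261 [ 47  51 184] | 221 255 261 [ 48  50 185] | 222 256 260 [ 44  48 173] |
```

View pics/w2z.png

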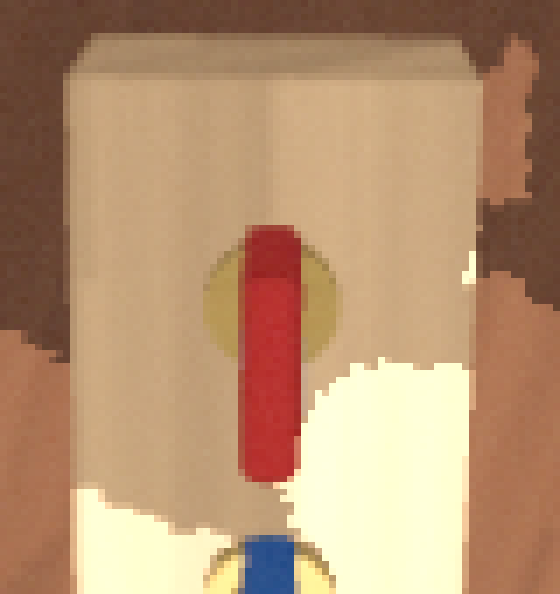

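```bash
python3 - <<'E'
from h import *
import json
c=json.load(open("w2.json"))
a=plane("wrist",258.4,191.7,.089,c);b=plane("wrist",257.8,222.5,.089,c)
print(a,b,(a+b)/2,np.linalg.norm(a-b),"yaw",np.arctan2(-(a-b)[0],(a-b)[1]))
print("collar top",plane("wrist",220+272/7,150+305/6.6,.051,c))
P=np.array([plane("wrist",*p,.045,c) for p in[(229.7,161.5),(288.3,161.5),(234,301),(283.5,302)]])
print(P.round(4),P.mean(0),[np.arctan2(-(q-r)[0],(q-r)[1]) for q,r in((P[0],P[2]),(P[1],P[3]))])
cen=P.mean(0);print(cen[:2]+.05*np.array([-np.sin(.265),np.cos(.265)]))
o=get_obs();print(o["ee_pos"],o["eef_rot"])
y=o["eef_rot"][2];R=np.array([[np.cos(y),np.sin(y)],[-np.sin(y),np.cos(y)]]);d=((a+b)/2-o["ee_pos"])[:2];print("tool x,z",R@d)
E
```

```text
[ 0.47912545 -0.12448263  0.089     ] [ 0.48635751 -0.15253588  0.089     ] [ 0.48274148 -0.13850926  0.089     ] 0.028970460734465686 yaw 0.2523039615862771
collar top [ 0.48340376 -0.13888599  0.051     ]
[[ 0.4457 -0.1133  0.045 ]
 [ 0.5027 -0.0974  0.045 ]
 [ 0.4903 -0.2761  0.045 ]
 [ 0.5485 -0.2613  0.045 ]] [ 0.49680114 -0.18702036  0.045     ] [np.float64(0.26766503216352516), np.float64(0.27265844268303047)]
[ 0.48370568 -0.13876574]
[ 0.48379653 -0.13434649  0.16417958] [-1.5688483   0.00280308  0.26680389]
tool x,z [-0.00211523 -0.00373732]
```

Emit:
step_arm --plan '[{"grip":-0.2,"slide":[-0.0015,0,-0.004],"spin":0},{"grip":-0.2,"slide":[0,0.028,0],"spin":0},{"grip":-0.2,"slide":[0,0.028,0],"spin":0},{"grip":-0.2,"slide":[0,0.028,0],"spin":0},{"grip":-0.2,"slide":[0,0.02,0],"spin":0},{"grip":-0.2,"slide":[0,0.006,0],"spin":0},{"grip":-0.2,"slide":[0,0,0],"spin":0},{"grip":-0.2,"slide":[0,0,0],"spin":0}]' --force 50

```text
time_s: 3.75
ee_pos: [0.4852, -0.1389, 0.057]
eef_rot: [-1.572, -0.002, 0.265]
force: [0.6, 0.3, -0.2]
grip_width: 0.0568
```

Emit:
step_arm --plan '[{"grip":0.2,"slide":[-0.0015,0.002,0],"spin":0},{"grip":0.4,"slide":[0,0,0],"spin":0},{"grip":0.6,"slide":[0,0,0],"spin":0},{"grip":0.8,"slide":[0,0,0],"spin":0},{"grip":1,"slide":[0,0,0],"spin":0},{"grip":1,"slide":[0,0,0],"spin":0},{"grip":1,"slide":[0,0,0],"spin":0},{"grip":1,"slide":[0,0,0],"spin":0},{"grip":1,"slide":[0,0,0],"spin":0},{"grip":1,"slide":[0,0,0],"spin":0}]'

```text
time_s: 4.58
ee_pos: [0.4828, -0.1391, 0.0535]
eef_rot: [-1.571, -0.0, 0.265]
force: [0.4, -0.3, 1.0]
grip_width: 0.0076
```

Emit:
step_arm --plan '[{"grip":1,"slide":[0,-0.01,0],"spin":0},{"grip":1,"slide":[0,-0.02,0],"spin":0},{"grip":1,"slide":[0,-0.035,0],"spin":0},{"grip":1,"slide":[0,-0.035,0],"spin":0},{"grip":1,"slide":[0,0,0],"spin":0},{"grip":1,"slide":[0,0,0],"spin":0}]'

```text
time_s: 5.08
ee_pos: [0.4834, -0.1393, 0.1553]
eef_rot: [-1.573, -0.003, 0.265]
force: [-0.4, 0.9, -1.9]
grip_width: 0.0078
```

```bash
python3 - <<'E'
from h import *
o=get_obs();print(o["ee_pos"],o["eef_rot"],o["force"],o["grip_width"])
c=cams.calibration("wrist");im=cams.camera("wrist");cv2.imwrite("pics/w3.png",im)
y=o["eef_rot"][2];R=np.array([[np.cos(y),np.sin(y)],[-np.sin(y),np.cos(y)]])
print(R@(np.array([.4729,.1840])-o["ee_pos"][:2]),np.degrees(y-.142))
E
```

```text
[ 0.48343157 -0.13931599  0.15533456] [-1.57293019 -0.00290223  0.26477703] [-0.35287884  0.91803296 -1.88419493] 0.007751165634546887
[0.07444532 0.31480476] 7.034605438859149
```

View pics/w3.png

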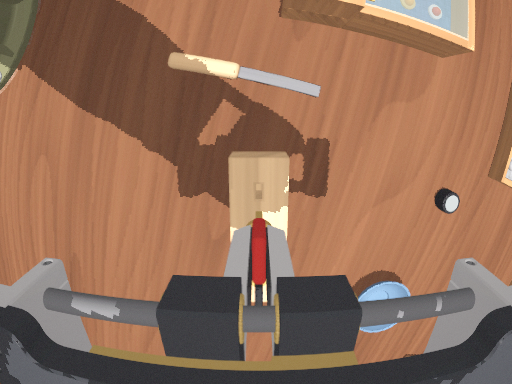

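Emit:
step_arm --plan '[{"grip":1,"slide":[0.0093,0,0.0394],"spin":0},{"grip":1,"slide":[0.0093,0,0.0394],"spin":0},{"grip":1,"slide":[0.0093,0,0.0394],"spin":0},{"grip":1,"slide":[0.0093,0,0.0394],"spin":0},{"grip":1,"slide":[0.0093,0,0.0394],"spin":0},{"grip":1,"slide":[0.0093,0,0.0394],"spin":0},{"grip":1,"slide":[0.0093,0,0.0394],"spin":0},{"grip":1,"slide":[0.0093,0,0.039],"spin":0},{"grip":1,"slide":[0,0,0],"spin":3.5},{"grip":1,"slide":[0,0,0],"spin":3.5},{"grip":1,"slide":[0,0,0],"spin":0},{"grip":1,"slide":[0,0,0],"spin":0},{"grip":1,"slide":[0,0,0],"spin":0}]'

```text
time_s: 6.22
ee_pos: [0.472, 0.1838, 0.1528]
eef_rot: [-1.571, 0.001, 0.144]
force: [0.1, 0.0, -0.4]
grip_width: 0.0074
```

```bash
python3 - <<'E'
from h import *
import json
o=get_obs();print(o["ee_pos"],o["eef_rot"],o["force"],o["grip_width"])
c=cams.calibration("wrist");im=cams.camera("wrist");cv2.imwrite("pics/w4.png",im)
json.dump({k:np.array(v).tolist() for k,v in c.items()},open("w4.json","w"))
cv2.imwrite("pics/w4z.png",cv2.resize(im[165:310,210:310],None,fx=4,fy=4,interpolation=cv2.INTER_CUBIC))
cv2.imwrite("pics/s4.png",cv2.resize(cams.camera("scene")[80:210,200:340],None,fx=4,fy=4,interpolation=cv2.INTER_CUBIC))
E
```

```text
[0.4720011  0.18376304 0.1527611 ] [-1.57103023e+00  1.31838236e-03  1.43905642e-01] [ 0.0554031   0.02465463 -0.36893069] 0.0074036626092230775
```

View pics/w4z.png

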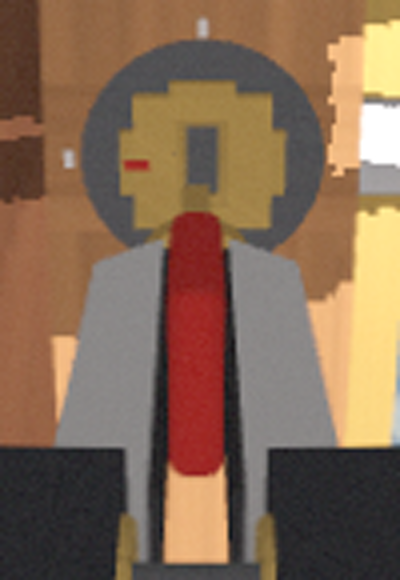

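View pics/s4.png

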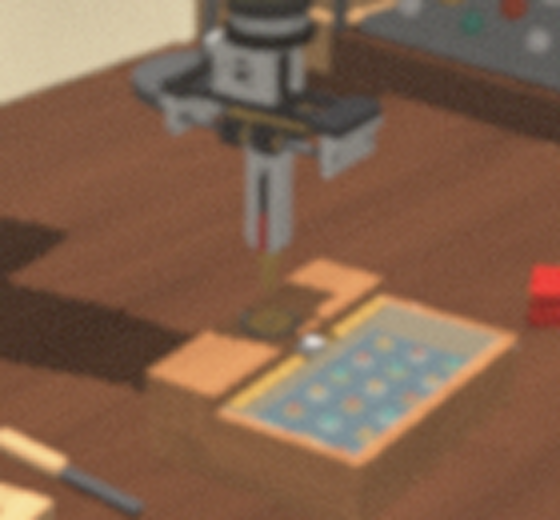

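```bash
python3 - <<'E'
from h import *
import json
c=json.load(open("w4.json"))
f=lambda u,v,z:plane("wrist",210+u/4-.4,165+v/4-.4,z,c)
a=f(196,290,.1883);b=f(196,474,.1883);print(a,b,np.linalg.norm(a-b),(a+b)/2,np.arctan2(-(a-b)[0],(a-b)[1]))
s=f(202,161,.086);print("slot",s)
p=f(202.5,158,.086); print(p)
for v in(185,):print("blade far edge at tip-ish z",f(197,v,.1133+.007),f(197,v,.1133))
m=(a+b)/2;o=np.array([.472,.18376]);y=.144;R=np.array([[np.cos(y),np.sin(y)],[-np.sin(y),np.cos(y)]])
print("key-tcp tool",R@(m[:2]-o),"lock-key tool",R@(s-m)[:2],"lock(w1)-key",R@(np.array([.4729,.184])-m[:2]))
E
```

```text
[0.46942261 0.19906942 0.1883    ] [0.47358188 0.17053243 0.1883    ] 0.02883851131219274 [0.47150225 0.18480093 0.1883    ] 0.14473096997152096
slot [0.47273393 0.18429631 0.086     ]
[0.47274161 0.18498827 0.086     ]
blade far edge at tip-ish z [0.47077307 0.1903875  0.1203    ] [0.47111659 0.18799976 0.1133    ]
key-tcp tool [-0.00034323  0.00110158] lock-key tool [ 0.00114652 -0.00067614] lock(w1)-key [ 0.00126835 -0.00099322]
```

Emit:
step_arm --plan '[{"grip":1,"slide":[0.001,0.01,-0.0007],"spin":0},{"grip":1,"slide":[0,0.01,0],"spin":0},{"grip":1,"slide":[0,0.006,0],"spin":0},{"grip":1,"slide":[0,0.003,0],"spin":0},{"grip":1,"slide":[0,0.002,0],"spin":0},{"grip":1,"slide":[0,0.002,0],"spin":0},{"grip":1,"slide":[0,0,0],"spin":0}]'

```text
time_s: 6.9
ee_pos: [0.4733, 0.1837, 0.1202]
eef_rot: [-1.571, 0.0, 0.143]
force: [-0.4, 1.1, 0.3]
grip_width: 0.0076
```

Emit:
step_arm --plan '[{"grip":1,"slide":[0,0.002,0],"spin":0},{"grip":1,"slide":[0,0.002,0],"spin":0},{"grip":1,"slide":[0,0.001,0],"spin":0},{"grip":1,"slide":[0,0,0],"spin":0}]'

```text
time_s: 7.23
ee_pos: [0.4732, 0.1837, 0.1153]
eef_rot: [-1.571, 0.0, 0.143]
force: [0.6, 0.2, -0.5]
grip_width: 0.0076
```

Free entry, with the tip about 10 mm in. Now to work past the pins.

Emit:
step_arm --plan '[{"grip":1,"slide":[0,0.002,0],"spin":0},{"grip":1,"slide":[0,0.002,0],"spin":0},{"grip":1,"slide":[0,0.002,0],"spin":0},{"grip":1,"slide":[0,0,0],"spin":0}]'

```text
time_s: 7.57
ee_pos: [0.4732, 0.1834, 0.109]
eef_rot: [-1.571, 0.001, 0.143]
force: [0.3, -2.4, -1.3]
grip_width: 0.0073
```

Emit:
step_arm --plan '[{"grip":1,"slide":[0,0.001,0],"spin":0},{"grip":1,"slide":[0,0.001,0.001],"spin":0},{"grip":1,"slide":[0,0.001,-0.001],"spin":0},{"grip":1,"slide":[0,0,0],"spin":0}]'

```text
time_s: 7.9
ee_pos: [0.4734, 0.1833, 0.1063]
eef_rot: [-1.571, -0.0, 0.143]
force: [1.1, -4.8, -2.5]
grip_width: 0.008
```

Emit:
step_arm --plan '[{"grip":1,"slide":[0,0.001,0.001],"spin":0},{"grip":1,"slide":[0,0.001,-0.001],"spin":0},{"grip":1,"slide":[0,0.001,-0.001],"spin":0},{"grip":1,"slide":[0,0.001,0.001],"spin":0},{"grip":1,"slide":[0,0,0],"spin":0}]'

```text
time_s: 8.32
ee_pos: [0.4734, 0.1837, 0.1024]
eef_rot: [-1.571, -0.0, 0.143]
force: [-0.0, -3.5, 2.1]
grip_width: 0.0076
```

```bash
python3 - <<'E'
from h import *
import json
o=get_obs();print(o["ee_pos"],o["eef_rot"],o["force"],o["moment"],o["grip_width"])
im=cams.camera("wrist");cv2.imwrite("pics/w5.png",im)
cv2.imwrite("pics/w5z.png",cv2.resize(im[165:310,210:310],None,fx=4,fy=4,interpolation=cv2.INTER_CUBIC))
E
```

```text
[0.47335457 0.18365493 0.10235693] [-1.57107041e+00 -5.34304420e-07  1.42571954e-01] [-0.01921977 -3.4970359   2.10944609] [-0.707162    0.05741945  0.01713036] 0.007584637243185021
```

View pics/w5z.png

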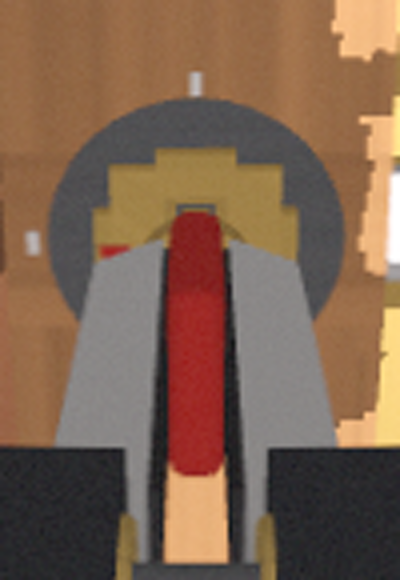

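The key is in the keyway at about 23 mm deep and hasn't shifted in the grip (bow rows the same as before). I'll keep pressing with a rocking motion.

Emit:
step_arm --plan '[{"grip":1,"slide":[0,0.001,0.001],"spin":0},{"grip":1,"slide":[0,0.001,-0.001],"spin":0},{"grip":1,"slide":[0,0.001,-0.001],"spin":0},{"grip":1,"slide":[0,0.001,0.001],"spin":0},{"grip":1,"slide":[0,0.001,0],"spin":0},{"grip":1,"slide":[0,0.001,0],"spin":0},{"grip":1,"slide":[0,0,0],"spin":0}]'

```text
time_s: 8.95
ee_pos: [0.4735, 0.1842, 0.0965]
eef_rot: [-1.57, -0.001, 0.143]
force: [0.5, 1.9, 0.4]
grip_width: 0.0079
```

Emit:
step_arm --plan '[{"grip":1,"slide":[0,0.001,0],"spin":0},{"grip":1,"slide":[0,0.001,0],"spin":0},{"grip":1,"slide":[0,0,0],"spin":0},{"grip":1,"slide":[0,0,0],"spin":0}]'

```text
time_s: 9.28
ee_pos: [0.4732, 0.184, 0.0944]
eef_rot: [-1.57, 0.0, 0.143]
force: [-1.0, 3.5, 3.5]
grip_width: 0.0078
```

Emit:
step_arm --plan '[{"grip":1,"slide":[0,0.001,0],"spin":0},{"grip":1,"slide":[0,0,0],"spin":0},{"grip":1,"slide":[0,0,0],"spin":0}]'

```text
time_s: 9.53
ee_pos: [0.4733, 0.184, 0.0943]
eef_rot: [-1.57, -0.0, 0.143]
force: [-6.2, 2.9, 15.2]
grip_width: 0.0076
```

The resistance has risen at the expected home height. I'll press a bit more and look.

Emit:
step_arm --plan '[{"grip":1,"slide":[0,0.0005,0],"spin":0},{"grip":1,"slide":[0,0,0],"spin":0},{"grip":1,"slide":[0,0,0],"spin":0}]'

```text
time_s: 9.78
ee_pos: [0.4734, 0.1841, 0.0943]
eef_rot: [-1.57, -0.001, 0.143]
force: [-8.6, 1.7, 19.9]
grip_width: 0.0083
```

```bash
python3 - <<'E'
from h import *
o=get_obs();print(o["ee_pos"],o["eef_rot"],o["force"],o["moment"],o["grip_width"],o["qpos"])
im=cams.camera("wrist")
cv2.imwrite("pics/w6z.png",cv2.resize(im[165:310,210:310],None,fx=4,fy=4,interpolation=cv2.INTER_CUBIC))
cv2.imwrite("pics/s6.png",cv2.resize(cams.camera("scene")[110:190,220:320],None,fx=6,fy=6,interpolation=cv2.INTER_CUBIC))
E
```

```text
[0.47337388 0.18406833 0.09430073] [-1.57012483e+00 -6.76017537e-04  1.42652960e-01] [-8.64412807  1.72650218 19.90028913] [0.47761868 1.75045458 0.01886057] 0.008252391039100086 [2.98429718e-01 3.31376842e-01 1.75816536e+00 6.43375293e-04
 1.05127852e+00 1.55457335e-01]
```

View pics/w6z.png

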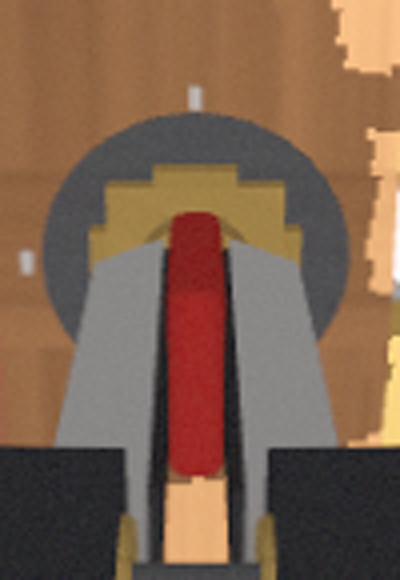

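View pics/s6.png

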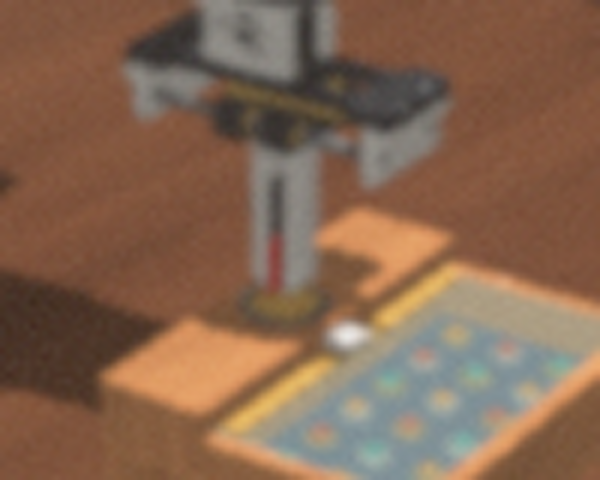

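The collar is seated on the plug, with 20 N of reaction and no further travel. I'll ease the side load slightly and begin turning in small steps.

Emit:
step_arm --plan '[{"grip":1,"slide":[-0.0005,0,0],"spin":0},{"grip":1,"slide":[0,0,0],"spin":4},{"grip":1,"slide":[0,0,0],"spin":4},{"grip":1,"slide":[0,0,0],"spin":4},{"grip":1,"slide":[0,0,0],"spin":4},{"grip":1,"slide":[0,0,0],"spin":4},{"grip":1,"slide":[0,0,0],"spin":0}]'

```text
time_s: 10.47
ee_pos: [0.4732, 0.1841, 0.0943]
eef_rot: [-1.57, -0.001, -0.211]
force: [-5.8, 3.3, 17.7]
grip_width: 0.0072
```

Emit:
step_arm --plan '[{"grip":1,"slide":[0,0,0],"spin":5},{"grip":1,"slide":[0,0,0],"spin":5},{"grip":1,"slide":[0,0,0],"spin":5},{"grip":1,"slide":[0,0,0],"spin":5},{"grip":1,"slide":[0,0,0],"spin":5},{"grip":1,"slide":[0,0,0],"spin":5},{"grip":1,"slide":[0,0,0],"spin":0}]' --force 60

```text
time_s: 11.05
ee_pos: [0.473, 0.1841, 0.0943]
eef_rot: [-1.569, -0.0, -0.736]
force: [-6.7, 4.0, 19.0]
grip_width: 0.0077
```

```bash
python3 - <<'E'
from h import *
o=get_obs();print(o["ee_pos"],o["eef_rot"],o["force"],o["moment"],o["grip_width"],o["qpos"])
im=cams.camera("wrist")
cv2.imwrite("pics/w7.png",im)
E
```

```text
[0.47304378 0.184133   0.09430405] [-1.56925897e+00 -9.25941907e-05 -7.35631557e-01] [-6.7085725   3.98651548 18.99392485] [0.80611273 1.53509099 0.05839196] 0.00771468559894895 [2.98664548e-01 3.30469342e-01 1.75940399e+00 8.13977031e-04
 1.05035078e+00 1.03389175e+00]
```

View pics/w7.png

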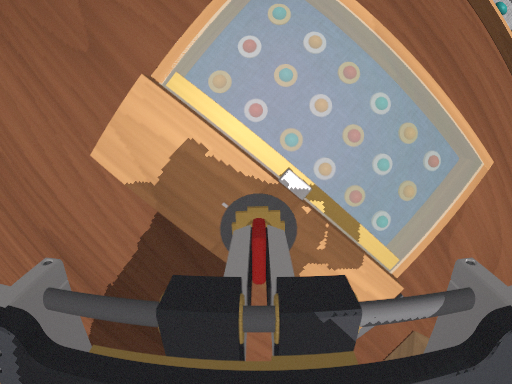

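The view shows the key still gripped squarely and the plug turning with it, with the white bolt at (295,183). I'll continue.

Emit:
step_arm --plan '[{"grip":1,"slide":[0,0,0],"spin":6},{"grip":1,"slide":[0,0,0],"spin":6},{"grip":1,"slide":[0,0,0],"spin":6},{"grip":1,"slide":[0,0,0],"spin":6},{"grip":1,"slide":[0,0,0],"spin":6},{"grip":1,"slide":[0,0,0],"spin":6},{"grip":1,"slide":[0,0,0],"spin":6},{"grip":1,"slide":[0,0,0],"spin":6},{"grip":1,"slide":[0,0,0],"spin":0},{"grip":1,"slide":[0,0,0],"spin":0},{"grip":1,"slide":[0,0,0],"spin":0}]'

```text
time_s: 12.02
ee_pos: [0.473, 0.1842, 0.0943]
eef_rot: [-1.57, 0.001, -1.568]
force: [-7.8, 4.4, 19.6]
grip_width: 0.0076
```

```bash
python3 - <<'E'
from h import *
import json
o=get_obs();print(o["ee_pos"],o["eef_rot"],o["force"],o["moment"],o["grip_width"],o["qpos"])
c=cams.calibration("wrist");im=cams.camera("wrist")
json.dump({k:np.array(v).tolist() for k,v in c.items()},open("w8.json","w"))
cv2.imwrite("pics/w8.png",im)
cv2.imwrite("pics/w8z.png",cv2.resize(im[140:310,190:330],None,fx=3.5,fy=3.5,interpolation=cv2.INTER_CUBIC))
E
```

```text
[0.47303618 0.18419165 0.09428864] [-1.56973203e+00  1.11330168e-03 -1.56768775e+00] [-7.7719909   4.39882593 19.55804473] [0.89181747 1.58029    0.03591179] 0.007601146693994522 [2.98753651e-01 3.30531952e-01 1.75935983e+00 8.70110628e-04
 1.05035854e+00 1.86600983e+00]
```

View pics/w8z.png

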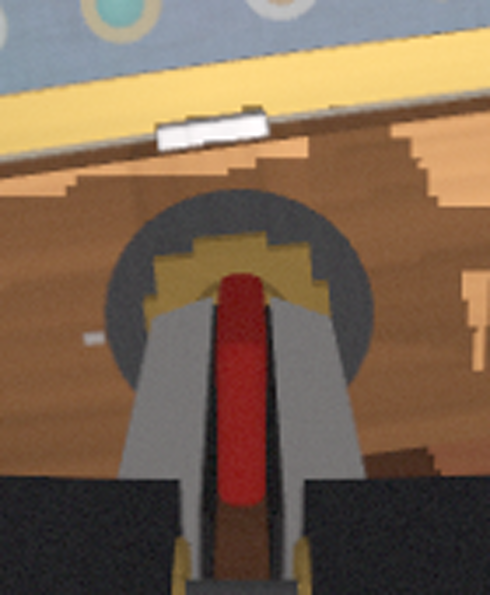

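Emit:
step_arm --plan '[{"grip":1,"slide":[0,0,0],"spin":2},{"grip":1,"slide":[0,0,0],"spin":1.5},{"grip":1,"slide":[0,0,0],"spin":0},{"grip":1,"slide":[0,0,0],"spin":0},{"grip":1,"slide":[0,0,0],"spin":0}]'

```text
time_s: 12.48
ee_pos: [0.473, 0.1843, 0.0943]
eef_rot: [-1.57, 0.001, -1.629]
force: [-7.1, 6.2, 17.9]
grip_width: 0.0074
```

```bash
python3 - <<'E'
from h import *
import json
o=get_obs();print(o["ee_pos"],o["eef_rot"],o["force"],o["moment"],o["grip_width"])
c=cams.calibration("wrist");im=cams.camera("wrist")
json.dump({k:np.array(v).tolist() for k,v in c.items()},open("w9.json","w"))
cv2.imwrite("pics/w9.png",im)
cv2.imwrite("pics/w9z.png",cv2.resize(im[165:245,210:310],None,fx=7,fy=7,interpolation=cv2.INTER_CUBIC))
E
```

```text
[0.47303868 0.18432045 0.09428052] [-1.56976230e+00  1.42955310e-03 -1.62870424e+00] [-7.08441418  6.23151513 17.9028924 ] [1.14508494 1.48955617 0.04689826] 0.007378097126344234
```

View pics/w9z.png

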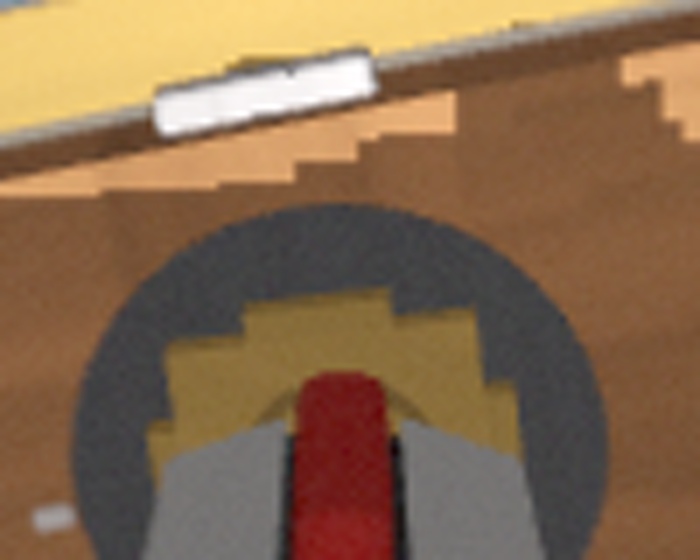

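The plug's stepped outline is visible. Its edges lag the key by a few degrees, so I'll measure the plug's angle from them.

```bash
python3 - <<'E'
from h import *
import json
c=json.load(open("w9.json"))
f=lambda u,v:plane("wrist",210+u/7-.43,165+v/7-.43,.086,c)
def ang(p,q):
    d=f(*q)-f(*p);return np.arctan2(d[1],d[0])
# edge direction in world; at rest edges parallel case x/y. clockwise turn th: edge at yaw_case - th (mod 90)
for p,q in[((245,303),(388,289)),((395,321),(474,309)),((167,347),(240,336)),((475,310),(487,383)),((488,385),(514,383)),((165,350),(174,420))]:
    a=ang(p,q);t=(.142-a)%(np.pi/2);print(round(a,3),"turn mod90:",round(t if t<.8 else t-np.pi/2,3), round(np.linalg.norm(f(*p)-f(*q)),4))
# case edge (glass/rail border)
print("case y dir check",ang((0,143),(700,5)))
E
```

```text
-1.524 turn mod90: 0.096 0.0136
-1.469 turn mod90: 0.041 0.0076
-1.467 turn mod90: 0.038 0.0071
-3.024 turn mod90: 0.025 0.0075
-1.55 turn mod90: 0.121 0.0025
-3.106 turn mod90: 0.106 0.0072
case y dir check -1.4282883689849732
```

```bash
python3 - <<'E'
from h import *
c1=json=None
import json
def bolt(pic,cj,lo):
    im=cv2.imread(pic);c=json.load(open(cj));h=cv2.cvtColor(im,cv2.COLOR_BGR2HSV)
    m=cv2.inRange(h,(0,0,110),(180,45,255));x0,y0,x1,y1=lo;mm=np.zeros_like(m);mm[y0:y1,x0:x1]=m[y0:y1,x0:x1]
    n,l,st,ce=cv2.connectedComponentsWithStats(mm);i=1+st[1:,4].argmax();ys,xs=np.where(l==i)
    P=np.array([plane("wrist",x,y,.075,c)[:2] for x,y in zip(xs,ys)])-[.4729,.184]
    R=np.array([[np.cos(.142),np.sin(.142)],[-np.sin(.142),np.cos(.142)]]);Q=P@R.T
    print(st[i],"case x range",np.percentile(Q[:,0],[2,98]),"y",np.percentile(Q[:,1],[2,98]))
bolt("pics/w1.png","w1.json",(285,175,315,205));bolt("pics/w9.png","w9.json",(225,168,270,188))
t=cams.camera("top");cv2.imwrite("pics/top9.png",t);o=get_obs();print(o["time_s"],o["ee_pos"],o["eef_rot"],o["force"],o["moment"])
E
```

```text
[293 175  22  30 502] case x range [0.03615871 0.05919165] y [-0.0164831   0.01605462]
[232 172  38  13 231] case x range [0.03452836 0.03924735] y [-0.01265856  0.00995506]
12.5833 [0.47306986 0.18431631 0.09430285] [-1.56968571e+00  1.45408992e-03 -1.62873065e+00] [-6.1669318   5.66370684 17.82420493] [1.19651547 1.55469717 0.12058835]
```

View pics/top9.png

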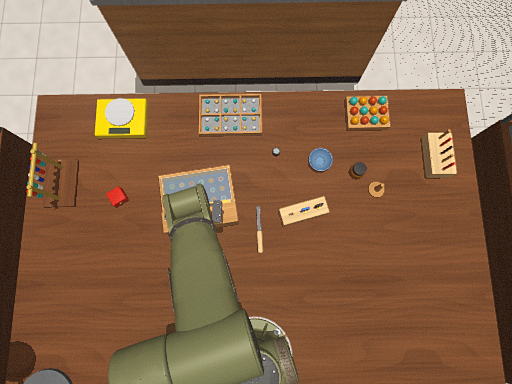

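The top view shows the blue and black keys still in the rack and nothing else moved. The bolt is drawn back and the pose is steady, so I'm handing in.

```bash
python3 -c "
from station import hand_in,get_obs
print(hand_in());o=get_obs();print(o['time_s'],o['ee_pos'],o['eef_rot'],o['force'],o['grip_width'])"
```

```text
the job is handed in; nothing more can be done
None
the job is handed in; nothing more can be done
```

I took the red key from the rack, pressed and rocked it past both pins until its collar seated on the plug, then turned it about 101° clockwise. I handed in at 12.6 s with the key still gripped at 60 N and pressed down with about 18 N.

**Fully home:** the tool stopped at z = 0.0943 m, against 0.0945 m expected. A further 0.5 mm of push raised the force to 20 N without any more travel.

**Turn:** the key is at about 1.77 rad, which puts the plug at about 1.62 rad after the 0.15 rad of play. Six plug edges in the wrist picture gave 1.60 to 1.69 rad. That spread is wide and some readings fall past the 1.65 stop, but all are above 1.57.

**Bolt:** its visible tongue shrank to about 5 mm. The "before" measurement was cluttered by reflections, so I have no precise figure for how far it moved.

**Counter:** the blue and black keys are still in the rack, and in the last top picture nothing else appears to have moved.

**Pins:** they showed mostly as a sideways force of up to about 5 N, and I never read the 10 to 15 N push the task described. A sideways force of about 6 to 9 N remained while pressing and turning.

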